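Put the lids back on the specimen jars

ROBOT

A 7-joint arm with a two-finger parallel gripper is mounted at the origin on the work surface. World frame = base frame: x ahead of the robot, y to its left, z up, the work surface at z = 0. Lengths are in m, angles in rad, forces in N, time in s.
With the tool pointing down it reaches from about 0.425 to 0.925 m from the base axis. Payload 6.8 kg.
Tool frame: the origin (TCP) lies at the very end of the fingers, on their centre line; the grasp point (between the pads) lies 19 mm behind it; y points along the fingers, z is the direction in which the jaws open and shut, and the axes are right-handed (so a half turn about y gives the same grasp; the last joint's range is limited). The gripper opens to 85 mm and grips with 20 to 120 N. Pads are 22 mm wide; open, the fingers measure 114 mm over their backs; the gripper's body (76 mm by 85 mm) begins 54 mm behind the grasp point. The pads swing forward as they close: fully open they stand 13 mm farther back than shut.
Start: joints at [-1.257, 0.477, 0.022, 1.555, -0.011, 1.109, -0.083], TCP at [0.276, 0.616, 0.231] pointing down, gripper open.
Joint ranges: [-2.96, 2.96], [-0.34, 2.1], [-1.41, 1.46], [0.24, 2.44], [-1.37, 4.51], [0.17, 1.92], [-2.96, 2.96]. Speed limits (rad/s): [2.39, 2.39, 3.14, 3.14, 3.14, 3.14, 3.14].

INTERFACE

Orientations are given as a unit quaternion [w, x, y, z].
In Python, from station import * gives the robot as it stands.
- The arm moves only by the shell command python3 -m jog 'ROWS' [OPENING] [FORCE]. ROWS is JSON, a list of rows, each a list of 2 entries, a list of its own where there are three numbers: the shift along the tool's x, y, z in mm, then the turn about the tool's y in rad. A call has 1 to 20 rows; each row is the pose to reach, as a shift and turn from the pose commanded when the call began, along the tool's axes at that moment; what a row does not reach only later rows make up. A row lasts 1/12 s, in which the tool goes at most 41.7 mm and 7.16 degrees, less where a joint would pass 70% of its speed; a pose out of reach is approached as far as the arm can. A call with a gripper value outside its range is refused whole. OPENING is the finger opening in mm, from 0 to 85.4, set as the call begins (- or left out, the last holds). The fingers move at their own pace and stop on an object; FORCE is the grip in N (left out, the last holds). Time passes only in rows, so rows that repeat a pose let the fingers close. It gives the time, the measured TCP pose, the force and the opening at its end, in the units of the state.
- get_obs(): the state, without advancing time (a new reading comes with each control period).
- read_camera(name): name is "scene" or "top"; returns a dict with "img" (400x640x3 uint8, red, green, blue), "depth" (400x640 float32, m along the optical axis (not along the pixel's ray), 0 where there is no reading), "fx", "fy", "cx", "cy" (pixels), "rvec" (rotation vector, rad) and "tvec" (3), from world to camera coordinates, as OpenCV has them. Camera axes: x right, y down, z forward; pixel columns grow to the right and rows downward; lengths in m; the calibration is good to about 2 mm. A picture is of the moment at which its call begins.
- hand_in(): hands the job in, once; it reports no verdict.
The state is a dict: "t": time; "q": joint angles; "joint_vel": joint speeds; "joint_torque": joint torques, N m; "eef_pos": TCP position; "tool_rot": TCP orientation; "contact_force": force on the tool from outside, world axes, zero at the start; "torque": the same for the moment, N m; "gripper_width": opening from 0.0 (shut) to 1.0 (fully open).
Only numpy, scipy, OpenCV 4.12 (cv2) and the standard library are available. Lean on these libraries where they do the work, as an engineer would, in place of code of your own. Each camera call takes 0.05 s, during which the arm holds its last target.

TASK

The four glass specimen jars were opened for the lesson and their flat wooden lids left in a stack. Take the stack apart and put each lid on the jar of its own size (largest lid on the largest jar, and so on down), set down flat on the rim, not dropped, so that it covers the mouth completely. Leave the jars standing where they are, and do not disturb the tape roll or the hand lens.

Things in the scene. Friction and masses are not known exactly. Their poses are not given: they have to be found in the camera images.
- lid_big: The largest of four loose round lids of plain beech: a flat disc 66 mm in diameter and 14 mm thick, flat underneath, a fine dark ring turned in its top; it lies on the bench, at the bottom of the stack. Closes jar_big. Origin: centre of the underside, z up.
- lid_mid: The second largest of four loose round lids of plain beech: a flat disc 57 mm in diameter and 14 mm thick, flat underneath, a fine dark ring turned in its top; it starts on the largest lid. Closes jar_mid. Origin: centre of the underside, z up.
- lid_small: The second smallest of four loose round lids of plain beech: a flat disc 48 mm in diameter and 14 mm thick, flat underneath, a fine dark ring turned in its top; it starts on the second largest lid. Closes jar_small. Origin: centre of the underside, z up.
- lid_tiny: The smallest of four loose round lids of plain beech: a flat disc 39 mm in diameter and 14 mm thick, flat underneath, a fine dark ring turned in its top; it starts at the top of the stack. Closes jar_tiny. Origin: centre of the underside, z up.
- jar_big: The largest of four loose, open, round specimen jars of clear glass with a mineral inside: foot and flat frosted rim 60 mm in diameter (straight body between them 54 mm), height 84 mm, rim 6 mm broad (mouth 48 mm wide). Origin: centre of the underside, on the bench; the rim is 84 mm above it, z up.
- jar_mid: The second largest of four loose, open, round specimen jars of clear glass with a mineral inside: foot and flat frosted rim 51 mm in diameter (straight body between them 45 mm), height 70 mm, rim 6 mm broad (mouth 39 mm wide). Origin: centre of the underside, on the bench; the rim is 70 mm above it, z up.
- jar_small: The second smallest of four loose, open, round specimen jars of clear glass with a mineral inside: foot and flat frosted rim 42 mm in diameter (straight body between them 36 mm), height 58 mm, rim 6 mm broad (mouth 30 mm wide). Origin: centre of the underside, on the bench; the rim is 58 mm above it, z up.
- jar_tiny: The smallest of four loose, open, round specimen jars of clear glass with a mineral inside: foot and flat frosted rim 33 mm in diameter (straight body between them 27 mm), height 46 mm, rim 6 mm broad (mouth 21 mm wide). Origin: centre of the underside, on the bench; the rim is 46 mm above it, z up.
- tape: Bystander: a roll of masking tape lying flat, 104 mm outside, 78 mm inside, 24 mm high. Origin: centre of the underside.
- lens: Bystander: a hand lens lying flat, black handle 16 mm thick and 75 mm long, round steel frame 60 mm wide and 10 mm high. Origin: on the bench, at the lens end of the handle; +x points to the lens, whose centre is 45 mm away, and the handle runs to 71 mm behind the origin.
Not all that is in view belongs to the job. What is shaped like the jar_tiny but blue is not meant. What is shaped like the lid_small but red is not meant.

How it is judged:
By the outcome, as a careful person would: the job done as asked, in the order asked, and still so for the second after the job is handed in, with the robot touching nothing.
It also fails if it takes over 109 s, if anything falls off the work surface, if the arm or the gripper's body presses on something with over 40 N, if the wrist force passes 120 N, or if a joint passes its speed limit or range.

## Working session

There is one attempt and no reset: what is moved stays moved. The work goes in short steps, Python scripts to look and compute and a shell command to move; the robot and the scene stay as the last step left them, time stands still between calls to the robot, and variables do not carry over. Pictures are saved under pics/ and viewed, and the job is handed in when it is done.

```bash
mkdir -p pics; ls
cat > h.py <<'E'
from station import *
import numpy as np, cv2
def save(name,fn,crop=None,scale=1):
    c=read_camera(name); im=c["img"][:,:,::-1].copy()
    if crop: x0,y0,x1,y1=crop; im=im[y0:y1,x0:x1]
    im=cv2.resize(im,None,fx=scale,fy=scale,interpolation=cv2.INTER_CUBIC)
    cv2.imwrite("pics/"+fn,im); return c
def ray(c,uv):
    R=cv2.Rodrigues(np.array(c["rvec"],float))[0]; t=np.array(c["tvec"],float).ravel()
    uv=np.atleast_2d(np.array(uv,float))
    d=np.c_[(uv[:,0]-c["cx"])/c["fx"],(uv[:,1]-c["cy"])/c["fy"],np.ones(len(uv))]@R
    return -R.T@t,d
def onplane(c,uv,z):
    o,d=ray(c,uv); return o+d*((z-o[2])/d[:,2])[:,None]
def fitc(p):
    A=np.c_[2*p[:,:2],np.ones(len(p))]; s=np.linalg.lstsq(A,(p[:,:2]**2).sum(1),rcond=None)[0]
    return s[:2],np.sqrt(s[2]+s[:2]@s[:2])
E
python3 - <<'E'
from h import *
a=save("scene","s0.png"); b=save("top","t0.png")
for c in(a,b): print(ray(c,[[320,200]]),c["fx"])
o=get_obs(); print(o["t"],o["eef_pos"],o["tool_rot"],o["gripper_width"],o["contact_force"])
E
```

```text
pics
(array([1.16065332, 0.27694629, 0.69933293]), array([[-0.62279725, -0.31233571, -0.71744497]])) 409.13765565566985
(array([ 0.48887434, -0.01019943,  0.9543881 ]), array([[ 0.165569  ,  0.01821554, -0.98604783]])) 421.5726991333234
0.1 [0.2761417  0.6153569  0.23045824] [-0.69088081  0.69199785 -0.14810895  0.14794064] 0.9991013924940337 [-0.19604937 -0.45781937  0.51128782]
```

View pics/s0.png

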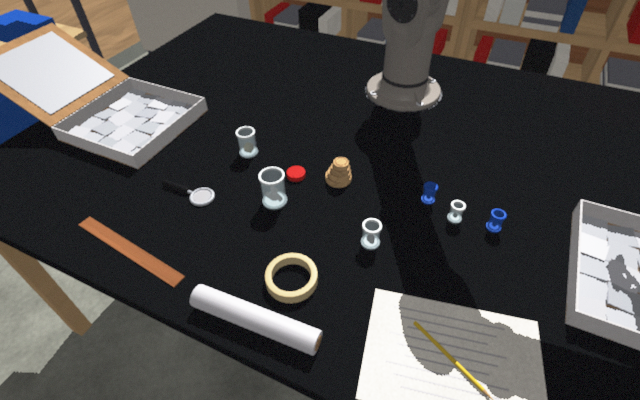

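View pics/t0.png

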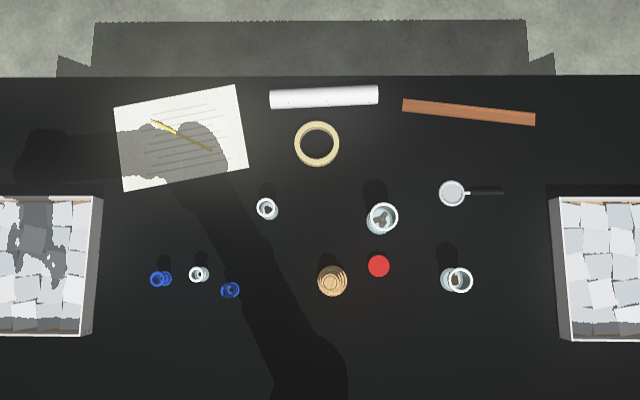

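In the top view, the lid stack is at (332,281). The clear jars are big (382,218), mid (457,280), small (267,209) and tiny (199,274). The look-alikes are the blue tiny jars at (160,279) and (230,290) and the red lid at (378,266). The clear jar at (199,274) is the one meant because it is colourless glass. I'll enlarge to confirm and measure.

Run:
```python
from h import *
c=read_camera("top"); im=c["img"][:,:,::-1]
np.save("top0.npy",c,allow_pickle=True)
d=c["depth"]
tiles=[]
for (u,v) in [(382,218),(457,280),(267,209),(199,274),(332,281),(378,266)]:
    t=cv2.resize(im[v-25:v+25,u-25:u+25],(250,250),interpolation=cv2.INTER_CUBIC); tiles.append(t)
cv2.imwrite("pics/tiles0.png",np.vstack([np.hstack(tiles[:3]),np.hstack(tiles[3:])]))
# height map
vv,uu=np.mgrid[:400,:640]; o,D=ray(c,np.c_[uu.ravel(),vv.ravel()])
P=(o+D*d.ravel()[:,None]).reshape(400,640,3)
for n,(u,v),h in [("big",(382,218),.084),("mid",(457,280),.070),("small",(267,209),.058),("tiny",(199,274),.046),("blue1",(160,279),.046),("blue2",(230,290),.046),("stack",(332,281),.056),("red",(378,266),.014)]:
    w=P[v-22:v+23,u-22:u+23]; m=(d[v-22:v+23,u-22:u+23]>0)&(abs(w[:,:,2]-h)<.005)
    if n in("tiny","blue1","blue2"): m[:, :8]=0; m[:,-8:]=0
    q=w[m]
    hull=cv2.convexHull(q[:,:2].astype(np.float32))[:,0]
    print(n,len(q),np.median(q[:,2]).round(4),fitc(hull),cv2.minEnclosingCircle(hull))
print(np.bincount((P[259:304,310:355,2].ravel()*1000).clip(0,80).astype(int)))
```

```text
big 238 0.0835 (array([ 0.60021838, -0.12590551]), np.float64(0.0291507874239331)) ((0.600223958492279, -0.12610964477062225), 0.029735911637544632)
mid 219 0.0692 (array([ 0.47126197, -0.28193929]), np.float64(0.025089058227728216)) ((0.4710596203804016, -0.2818916440010071), 0.02567865699529648)
small 140 0.0572 (array([0.62344724, 0.12420345]), np.float64(0.020451546927511624)) ((0.6234610080718994, 0.12433906644582748), 0.020958295091986656)
tiny 115 0.0452 (array([0.47969805, 0.27153823]), np.float64(0.015845972367780514)) ((0.47981956601142883, 0.2715248167514801), 0.0161103717982769)
blue1 121 0.0453 (array([0.46996614, 0.35473736]), np.float64(0.01567899735905861)) ((0.4702741503715515, 0.35494616627693176), 0.01644456759095192)
blue2 116 0.0452 (array([0.44668209, 0.20221373]), np.float64(0.015838920736952325)) ((0.44648686051368713, 0.20229066908359528), 0.016422530636191368)
stack 270 0.0559 (array([ 0.46375991, -0.01469461]), np.float64(0.018775207767414606)) ((0.46396106481552124, -0.014811307191848755), 0.019321061670780182)
red 368 0.0137 (array([ 0.50013393, -0.12180704]), np.float64(0.023363089021736977)) ((0.5001006126403809, -0.12179379165172577), 0.023911576718091965)
[1008  184   87   19    9    3    0    0    1    7    9   19   29   32
   44   18    6    4    0    0    0    0    0    1    4   14   26   38
   25   18   14    2    0    0    0    0    0    0    9   14   29   39
   23    9    3    1    0    0    0    0    0    2    9   26   43   58
   65   41   18    8    0    0    0    0    0    0    0    0    0    0
    0    0    0    0    0    0    0    0    0    0    7]
```

View pics/tiles0.png

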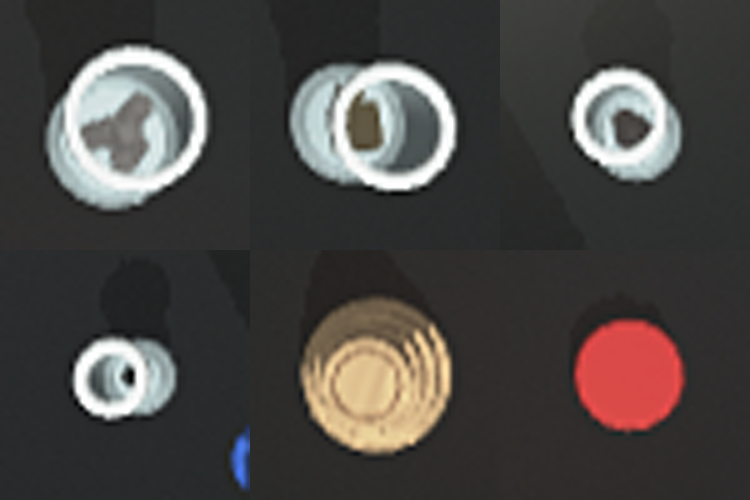

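The crops confirm it: the four clear jars, the beech stack, and the red lid (not meant). Next, the centre of each layer and the tool axes.

```bash
cat >> h.py <<'E'
from scipy.spatial.transform import Rotation as Rn
def axes():
    o=get_obs(); w,x,y,z=o["tool_rot"]; return np.array(o["eef_pos"]),Rn.from_quat([x,y,z,w]).as_matrix()
def to(p):
    e,R=axes(); return (R.T@(np.array(p)-e)*1000).round(1)
def heights(c):
    vv,uu=np.mgrid[:400,:640]; o,D=ray(c,np.c_[uu.ravel(),vv.ravel()])
    return (o+D*c["depth"].ravel()[:,None]).reshape(400,640,3)
def layer(P,u,v,h,r=22,tol=.004):
    w=P[v-r:v+r+1,u-r:u+r+1].reshape(-1,3); q=w[(abs(w[:,2]-h)<tol)]
    return (*cv2.minEnclosingCircle(q[:,:2].astype(np.float32)),np.median(q[:,2]),len(q))
E
python3 - <<'E'
from h import *
c=np.load("top0.npy",allow_pickle=True).item(); P=heights(c)
for h in(.0555,.0415,.0275,.0135): print(layer(P,332,281,h))
e,R=axes(); print(e,R.round(3)); print(to([.464,-.0148,.12]), to([.464,-.0148,.044]))
E
```

```text
((0.46389254927635193, -0.014879357069730759), 0.019325457513332367, np.float64(0.05592330907872811), 266)
((0.46576231718063354, -0.015510305762290955), 0.023743271827697754, np.float64(0.04135980891340785), 127)
((0.46605151891708374, -0.017525292932987213), 0.028299544006586075, np.float64(0.02782588497092653), 141)
((0.46704140305519104, -0.019491368904709816), 0.032805390655994415, np.float64(0.013669450292788654), 166)
[0.27616652 0.61543707 0.2305253 ] [[ 0.912 -0.001  0.409]
 [-0.409 -0.001  0.912]
 [ 0.    -1.    -0.001]]
[ 429.4  111.3 -497.9] [ 429.4  187.3 -497.8]
```

```bash
python3 -m jog '[[[215,40,-250],0],[[215,40,-250],0],[[215,40,-250],0],[[215,40,-250],0],[[215,40,-250],0],[[215,40,-250],0],[[215,40,-250],0],[[215,40,-250],0],[[429,111,-498],0],[[429,111,-498],0],[[429,111,-498],0],[[429,111,-498],0],[[429,111,-498],0],[[429,111,-498],0],[[429,111,-498],0],[[429,111,-498],0],[[429,111,-498],0],[[429,111,-498],0],[[429,111,-498],0],[[429,111,-498],0]]' 50 30
python3 - <<'E'
from h import *
o=get_obs(); print(o["q"],o["t"],o["gripper_width"],o["contact_force"]); print(to([.464,-.0148,.06])); save("scene","s1.png",(260,80,460,230),4)
E
```

```text
t: 1.82
eef_pos: [0.4637, -0.0125, 0.1204]
tool_rot: [0.692, -0.691, 0.147, -0.147]
contact_force: [-0.5, 0.3, 1.1]
gripper_width: 0.583
[-0.35775     0.29195628  0.29390501  2.16482695 -0.13076199  0.70091338
  1.17584059] 1.8167 0.5825723707586856 [-0.47229045  0.28633115  1.10843746]
[ 1.2 60.4 -2. ]
```

View pics/s1.png

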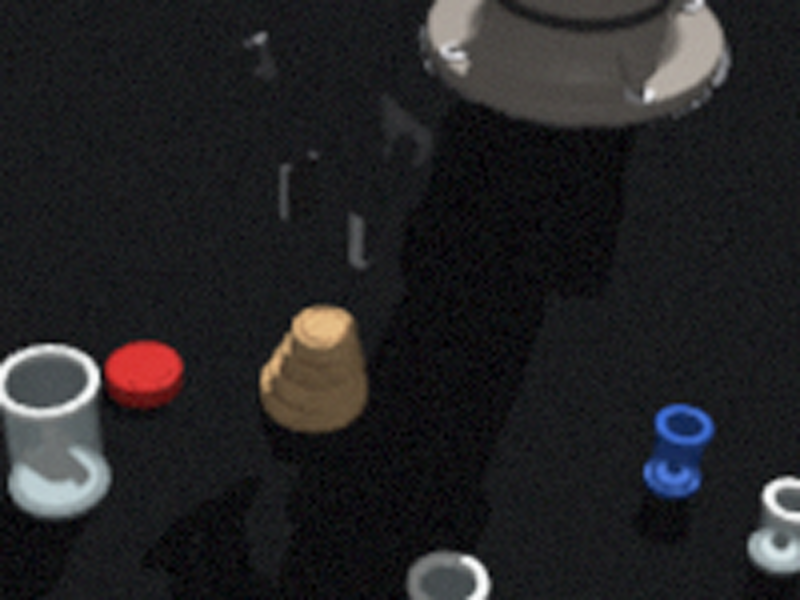

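```bash
python3 -m jog '[[[0,20,0],0],[[0,45,0],0],[[0,60,0],0],[[0,68,0],0],[[0,72,0],0],[[0,75,0],0],[[0,77,0],0],[[0,77,0],0],[[0,77,0],0]]'
python3 - <<'E'
from h import *
print(axes()[0],get_obs()["contact_force"]); save("scene","s2.png",(300,120,400,195),8)
E
```

```text
t: 2.62
eef_pos: [0.4643, -0.014, 0.0439]
tool_rot: [0.692, -0.691, 0.148, -0.148]
contact_force: [0.2, -1.0, 0.5]
gripper_width: 0.58
[ 0.46433908 -0.01400882  0.04386589] [ 0.17304166 -0.97371299  0.48194697]
```

View pics/s2.png

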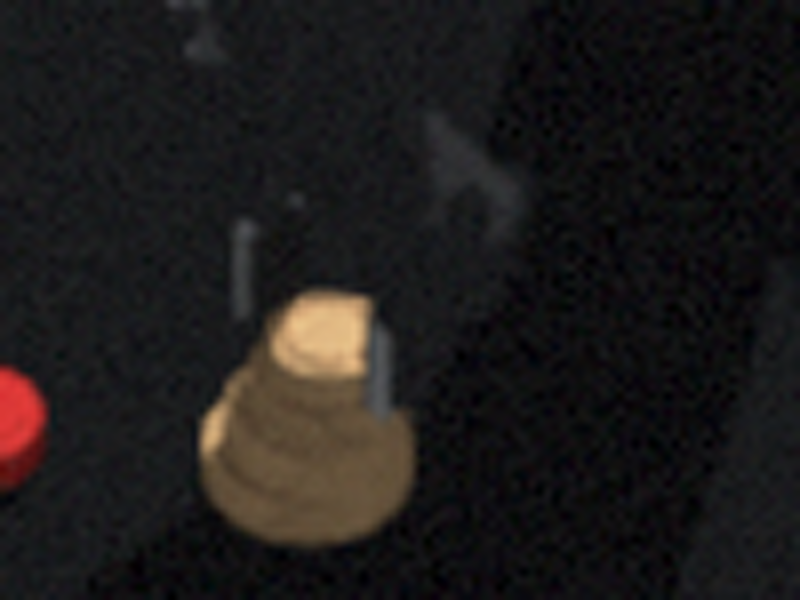

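The fingers straddle the top lid (crop, (380,370) and (240,270)) with no contact. Closing.

```bash
python3 -m jog '[[[0,0,0],0],[[0,0,0],0],[[0,0,0],0],[[0,0,0],0],[[0,0,0],0],[[0,0,0],0],[[0,0,0],0],[[0,0,0],0]]' 30 30
python3 -m jog '[[[0,-2,0],0],[[0,-6,0],0],[[0,-15,0],0],[[0,-30,0],0],[[0,-50,0],0],[[0,-65,0],0],[[0,-72,0],0],[[0,-75,0],0],[[0,-75,0],0],[[0,-75,0],0],[[0,-75,0],0],[[0,-75,0],0]]'
python3 - <<'E'
from h import *
save("scene","s3.png",(260,80,460,230),4); print(to([.4797,.2715,.118]),to([.4797,.2715,.05]))
E
```

```text
t: 3.33
eef_pos: [0.4643, -0.0141, 0.044]
tool_rot: [0.692, -0.691, 0.148, -0.148]
contact_force: [-1.6, -0.1, 5.5]
gripper_width: 0.441
t: 4.33
eef_pos: [0.4633, -0.0142, 0.1175]
tool_rot: [-0.691, 0.692, -0.149, 0.148]
contact_force: [0.3, 0.2, -0.1]
gripper_width: 0.442
[-102.1   -0.5  267.3] [-102.    67.5  267.4]
```

View pics/s3.png

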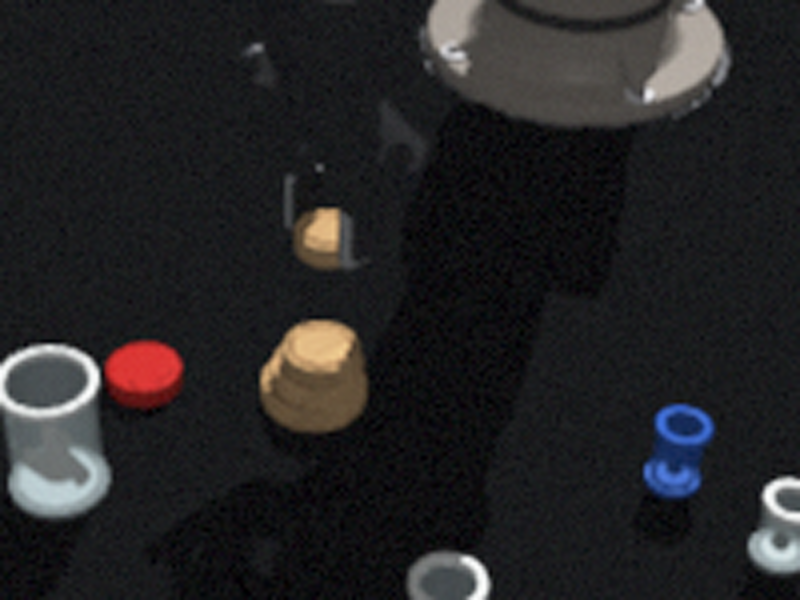

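```bash
python3 -m jog '[[[-4,0,10],0],[[-11,0,30],0],[[-21,0,55],0],[[-32,0,85],0],[[-44,0,115],0],[[-55,0,145],0],[[-67,0,175],0],[[-78,0,205],0],[[-88,0,230],0],[[-95,0,248],0],[[-99,0,259],0],[[-102,0,266],0],[[-102,0,267],0],[[-102,0,267],0],[[-102,0,267],0],[[-102,0,267],0],[[-102,0,267],0]]'
python3 - <<'E'
from h import *
c=save("top","t4.png",(150,230,250,305),8); save("scene","s4.png",(380,130,520,235),5); print(to([.4797,.2715,.05]))
P=heights(c)
for h in(.0415,.0275,.0135): print(layer(P,332,281,h))
E
```

```text
t: 5.8
eef_pos: [0.4803, 0.2699, 0.1184]
tool_rot: [-0.691, 0.691, -0.149, 0.149]
contact_force: [-0.5, 0.6, -0.1]
gripper_width: 0.438
[-0.9 68.4  0.7]
((0.4657015800476074, -0.015522215515375137), 0.023780222982168198, np.float64(0.041855393423095466), 390)
((0.46618765592575073, -0.01735796593129635), 0.028278911486268044, np.float64(0.02734273312977986), 139)
((0.46697595715522766, -0.019548676908016205), 0.03280742093920708, np.float64(0.013365791194128951), 165)
```

View pics/s4.png

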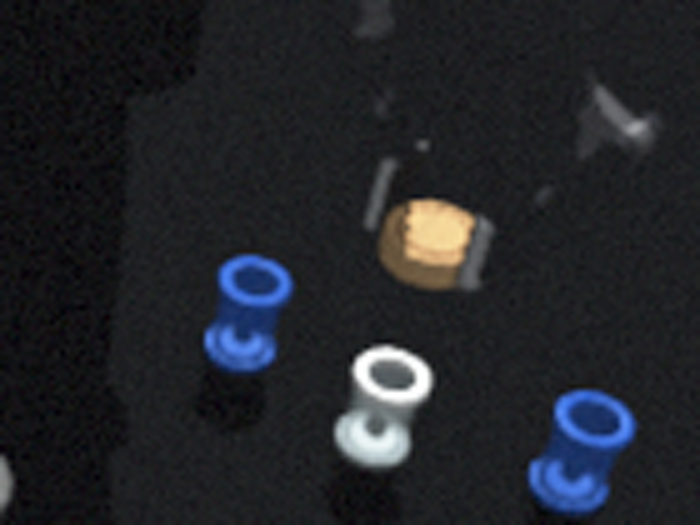

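View pics/t4.png

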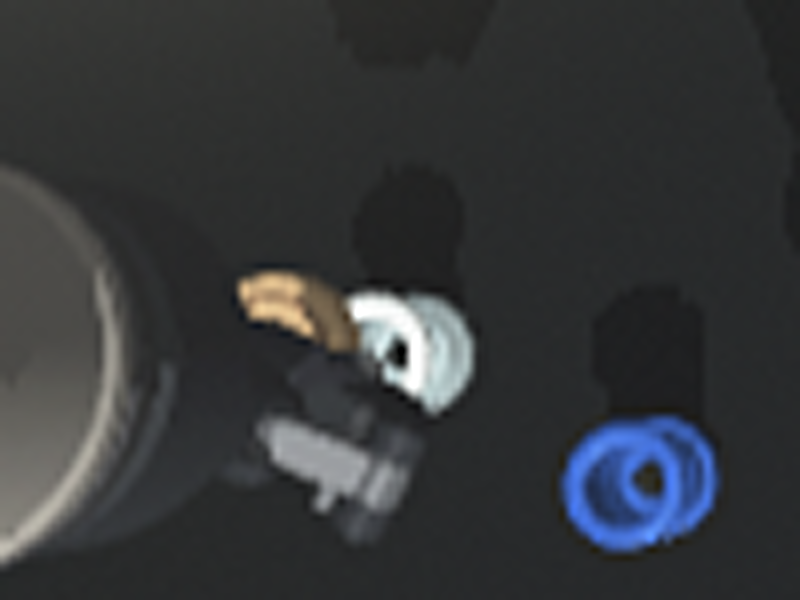

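The lid is held level and the stack is unmoved. Lowering it now.

```bash
python3 -m jog '[[[0,10,0],0],[[0,25,0],0],[[-1,42,0],0],[[-1,54,1],0],[[-1,61,1],0],[[-1,64,1],0],[[-1,66,1],0],[[-1,67,1],0],[[-1,67,1],0],[[-1,67,1],0],[[-1,67,1],0],[[-1,67,1],0]]'
```

```text
t: 6.9
eef_pos: [0.4798, 0.2727, 0.0517]
tool_rot: [0.692, -0.691, 0.148, -0.148]
contact_force: [0.0, -0.1, 0.6]
gripper_width: 0.439
```

```bash
python3 -m jog '[[[0,1,0],0],[[0,1,0],0],[[0,1,0],0],[[0,1,0],0]]'
```

```text
t: 7.23
eef_pos: [0.4796, 0.2726, 0.0503]
tool_rot: [0.691, -0.691, 0.148, -0.148]
contact_force: [-0.5, 0.7, -0.7]
gripper_width: 0.44
```

```bash
python3 -m jog '[[[0,1,0],0],[[0,1,0],0],[[0,1,0],0],[[0,1,0],0]]'
python3 - <<'E'
from h import *
save("scene","s5.png",(400,150,520,240),6)
E
```

```text
t: 7.57
eef_pos: [0.4796, 0.2725, 0.0493]
tool_rot: [-0.691, 0.691, -0.148, 0.148]
contact_force: [-0.1, -0.9, 1.0]
gripper_width: 0.438
```

View pics/s5.png

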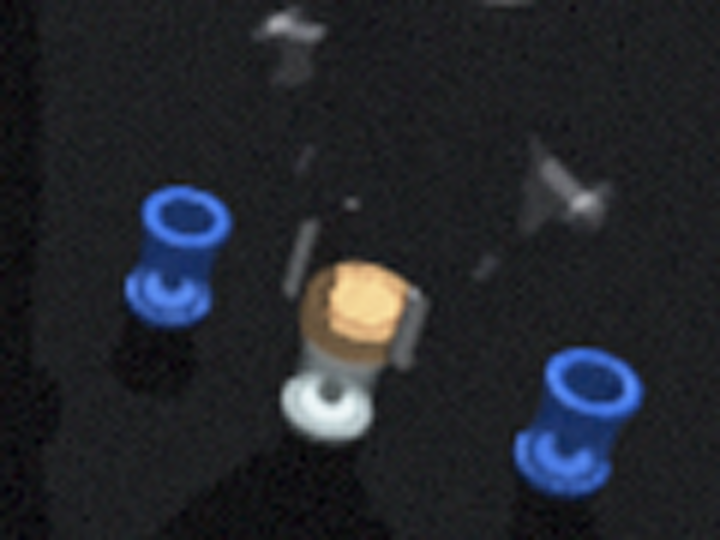

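```bash
python3 -m jog '[[[0,1,0],0],[[0,1,0],0],[[0,1,0],0],[[0,1,0],0]]'
```

```text
t: 7.95
eef_pos: [0.4796, 0.2725, 0.0483]
tool_rot: [-0.691, 0.691, -0.148, 0.148]
contact_force: [-0.4, 0.5, -0.7]
gripper_width: 0.441
```

```bash
python3 -m jog '[[[0,0.5,0],0],[[0,0.5,0],0],[[0,0.5,0],0],[[0,0.5,0],0]]'
```

```text
t: 8.28
eef_pos: [0.4797, 0.2726, 0.048]
tool_rot: [0.692, -0.691, 0.148, -0.148]
contact_force: [-0.5, -0.4, 4.2]
gripper_width: 0.44
```

Contact at 4 N with TCP z=0.048, as predicted. Releasing.

```bash
python3 -m jog '[[[0,0,0],0],[[0,0,0],0],[[0,0,0],0],[[0,0,0],0],[[0,0,0],0],[[0,0,0],0]]' 50 30
python3 -m jog '[[[0,-3,0],0],[[0,-10,0],0],[[0,-25,0],0],[[0,-45,0],0],[[0,-62,0],0],[[0,-70,0],0],[[0,-72,0],0],[[0,-72,0],0],[[0,-72,0],0]]'
python3 - <<'E'
from h import *
print(to([.4657,-.0155,.12]));save("scene","s6.png",(400,150,520,240),6)
E
```

```text
t: 8.78
eef_pos: [0.4796, 0.2725, 0.0477]
tool_rot: [-0.691, 0.691, -0.148, 0.148]
contact_force: [0.5, -0.2, 0.0]
gripper_width: 0.583
t: 9.53
eef_pos: [0.4791, 0.2723, 0.1192]
tool_rot: [-0.691, 0.692, -0.148, 0.148]
contact_force: [0.8, -0.2, -1.0]
gripper_width: 0.588
[ 105.6   -0.7 -268.1]
```

View pics/s6.png

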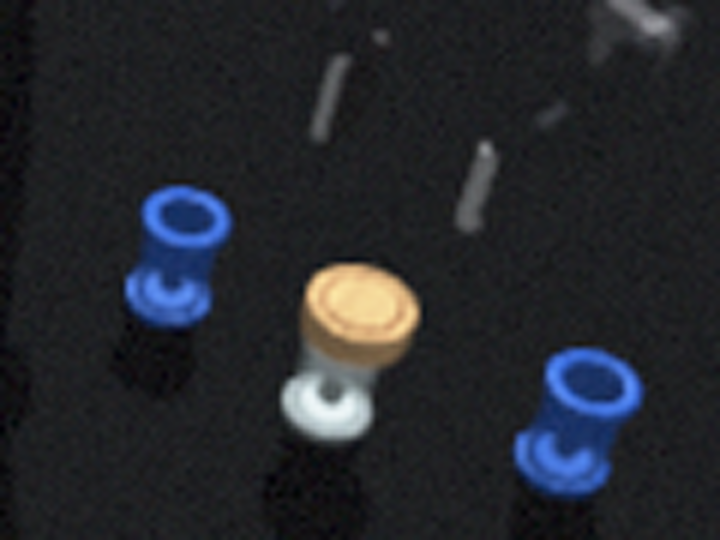

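Lid tiny is seated at crop (362,310). Next, lid_small.

```bash
python3 -m jog '[[[12,0,-30],0],[[26,0,-65],0],[[40,0,-103],0],[[55,0,-140],0],[[70,0,-178],0],[[84,0,-213],0],[[95,0,-241],0],[[102,0,-259],0],[[105,0,-266],0],[[106,0,-268],0],[[106,0,-268],0],[[106,0,-268],0],[[106,0,-268],0],[[106,0,-268],0],[[106,0,-268],0]]' 60 30
python3 - <<'E'
from h import *
print(get_obs()["gripper_width"],to([.4657,-.0155,.0305]))
E
```

```text
t: 10.83
eef_pos: [0.4667, -0.0143, 0.1197]
tool_rot: [0.692, -0.692, 0.147, -0.147]
contact_force: [-0.9, 0.1, 0.1]
gripper_width: 0.702
0.7020178564852743 [-0.4 89.2 -1.5]
```

```bash
python3 -m jog '[[[0,15,0],0],[[0,35,-1],0],[[0,58,-1],0],[[0,72,-1],0],[[0,80,-1],0],[[0,85,-1],0],[[0,88,-1],0],[[0,89,-1],0],[[0,89,-1],0],[[0,89,-1],0],[[0,89,-1],0]]'
python3 -m jog '[[[0,0,0],0],[[0,0,0],0],[[0,0,0],0],[[0,0,0],0],[[0,0,0],0],[[0,0,0],0],[[0,0,0],0],[[0,0,0],0]]' 40 30
python3 - <<'E'
from h import *
save("scene","s7.png",(300,120,400,195),8)
E
```

```text
t: 11.75
eef_pos: [0.4667, -0.0162, 0.0314]
tool_rot: [0.692, -0.691, 0.148, -0.148]
contact_force: [-0.4, -0.6, 0.1]
gripper_width: 0.702
t: 12.42
eef_pos: [0.4666, -0.0162, 0.0315]
tool_rot: [0.692, -0.691, 0.148, -0.148]
contact_force: [-1.5, 0.5, 7.4]
gripper_width: 0.545
```

View pics/s7.png

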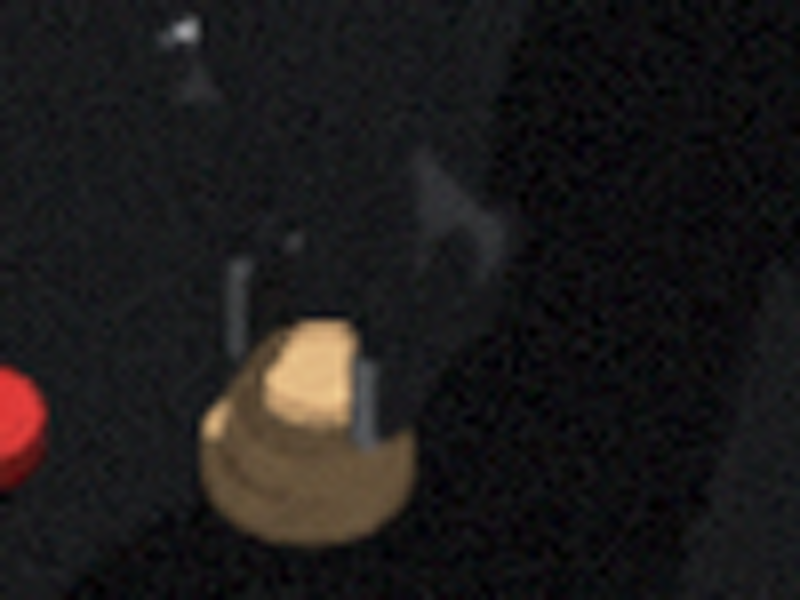

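```bash
python3 -m jog '[[[0,-2,0],0],[[0,-6,0],0],[[0,-15,0],0],[[0,-33,0],0],[[0,-55,0],0],[[0,-74,0],0],[[0,-84,0],0],[[0,-88,0],0],[[0,-88,0],0],[[0,-88,0],0],[[0,-88,0],0]]'
python3 - <<'E'
from h import *
c=save("scene","s8.png",(260,80,460,230),4); print(to([.6235,.1245,.119]))
P=heights(read_camera("top"))
for h in(.0275,.0135): print(layer(P,332,281,h))
E
```

```text
t: 13.38
eef_pos: [0.4654, -0.0163, 0.1179]
tool_rot: [-0.691, 0.692, -0.149, 0.147]
contact_force: [-0.4, 0.3, 0.0]
gripper_width: 0.543
[ 86.6  -1.5 193.2]
((0.0, 0.0), 0.0, np.float64(nan), 0)
((0.0, 0.0), 0.0, np.float64(nan), 0)
  return _methods._mean(a, axis=axis, dtype=dtype,
  ret = ret.dtype.type(ret / rcount)
```

View pics/s8.png

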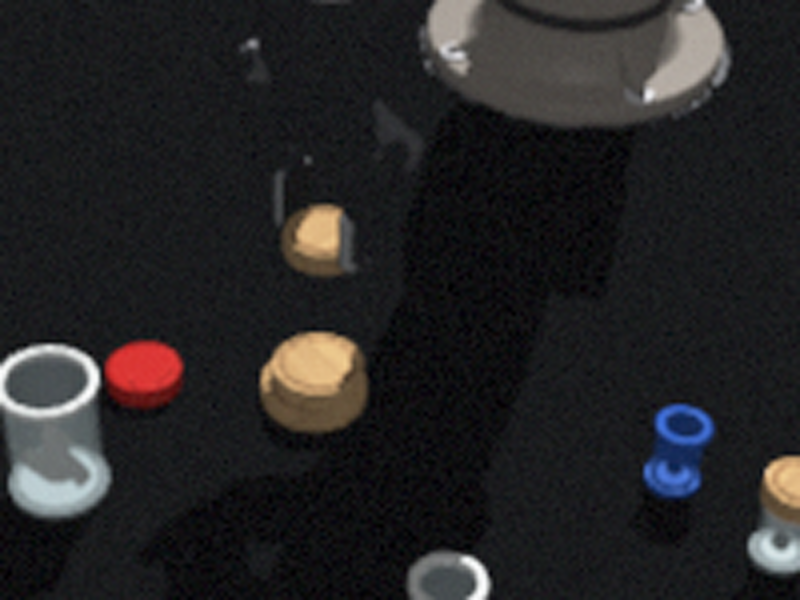

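```bash
python3 -m jog '[[[4,0,9],0],[[12,0,27],0],[[23,0,50],0],[[34,0,76],0],[[46,0,103],0],[[57,0,128],0],[[68,0,151],0],[[77,0,171],0],[[83,0,184],0],[[86,0,191],0],[[87,0,193],0],[[87,0,193],0],[[87,0,193],0],[[87,0,193],0],[[87,0,193],0]]'
python3 - <<'E'
from h import *
save("scene","s9.png",(310,150,450,255),5); print(to([.6235,.1245,.0654]))
P=heights(read_camera("top"))
for h in(.0275,.0135): print(layer(P,332,281,h))
E
```

```text
t: 14.73
eef_pos: [0.6241, 0.1233, 0.1189]
tool_rot: [-0.691, 0.691, -0.149, 0.148]
contact_force: [-0.4, 0.5, -0.4]
gripper_width: 0.54
[-1.1 53.6  0.7]
((0.46606698632240295, -0.017386075109243393), 0.0283814650028944, np.float64(0.027929766998200045), 526)
((0.4670567512512207, -0.01950760930776596), 0.03271904215216637, np.float64(0.013368802640325472), 166)
```

View pics/s9.png

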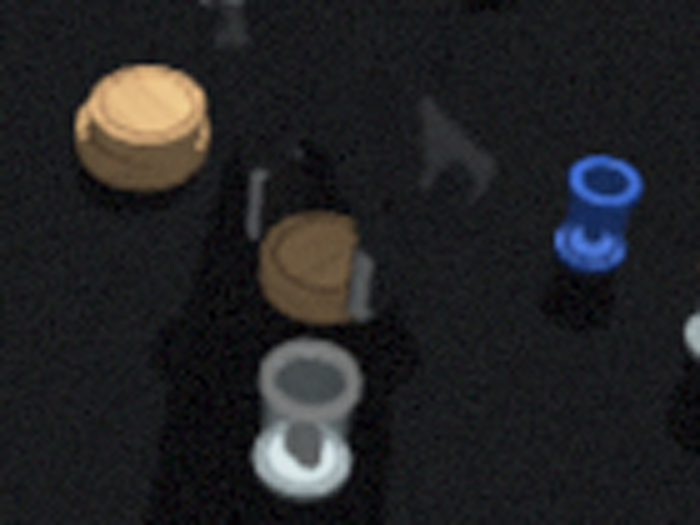

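```bash
python3 -m jog '[[[0,10,0],0],[[0,25,0],0],[[-1,38,0],0],[[-1,46,0],0],[[-1,51,0],0],[[-1,53,0],0],[[-1,54,0],0],[[-1,54,0],0],[[-1,54,0],0],[[-1,54,0],0],[[-1,54,0],0]]'
python3 -m jog '[[[0,1,0],0],[[0,2,0],0],[[0,2,0],0],[[0,2,0],0],[[0,2,0],0]]'
```

```text
t: 15.75
eef_pos: [0.624, 0.1247, 0.0653]
tool_rot: [0.692, -0.691, 0.148, -0.148]
contact_force: [1.1, -0.8, -0.2]
gripper_width: 0.545
t: 16.17
eef_pos: [0.6236, 0.1246, 0.0627]
tool_rot: [-0.691, 0.691, -0.148, 0.148]
contact_force: [-0.7, -0.5, -0.8]
gripper_width: 0.544
```

```bash
python3 -m jog '[[[0,0.5,0],0],[[0,1,0],0],[[0,1,0],0],[[0,1,0],0]]'
```

```text
t: 16.5
eef_pos: [0.6236, 0.1246, 0.0618]
tool_rot: [-0.691, 0.691, -0.148, 0.148]
contact_force: [-0.0, -0.0, -0.0]
gripper_width: 0.539
```

```bash
python3 -m jog '[[[0,0.5,0],0],[[0,0.5,0],0],[[0,0.5,0],0],[[0,0.5,0],0]]'
```

```text
t: 16.83
eef_pos: [0.6238, 0.1246, 0.0616]
tool_rot: [0.692, -0.691, 0.148, -0.148]
contact_force: [-1.4, -0.5, 5.5]
gripper_width: 0.541
```

```bash
python3 -m jog '[[[0,0.4,0],0],[[0,0.4,0],0],[[0,0.4,0],0],[[0,0.4,0],0]]'
```

```text
t: 17.17
eef_pos: [0.6239, 0.1246, 0.0616]
tool_rot: [0.692, -0.691, 0.148, -0.148]
contact_force: [-2.7, -1.4, 8.5]
gripper_width: 0.544
```

```bash
python3 -m jog '[[[0,0,0],0],[[0,0,0],0],[[0,0,0],0],[[0,0,0],0],[[0,0,0],0],[[0,0,0],0]]' 60 30
python3 -m jog '[[[0,-3,0],0],[[0,-10,0],0],[[0,-25,0],0],[[0,-42,0],0],[[0,-54,0],0],[[0,-58,0],0],[[0,-59,0],0],[[0,-59,0],0],[[0,-59,0],0]]'
python3 - <<'E'
from h import *
print(to([.4661,-.0174,.12]));save("scene","s10.png",(310,150,450,255),5)
E
```

```text
t: 17.67
eef_pos: [0.6236, 0.1246, 0.0607]
tool_rot: [-0.691, 0.691, -0.148, 0.148]
contact_force: [0.4, 0.2, 0.0]
gripper_width: 0.704
t: 18.42
eef_pos: [0.6231, 0.1246, 0.1192]
tool_rot: [-0.691, 0.692, -0.148, 0.148]
contact_force: [0.1, 0.3, 0.2]
gripper_width: 0.705
[ -85.1   -0.6 -193.8]
```

View pics/s10.png

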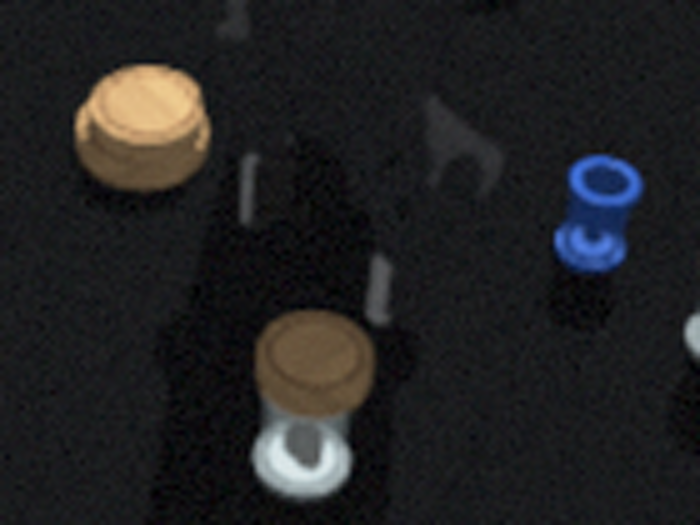

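Lid small is seated. Next, lid_mid.

```bash
python3 -m jog '[[[-9,0,-20],0],[[-20,0,-46],0],[[-32,0,-72],0],[[-44,0,-100],0],[[-56,0,-127],0],[[-67,0,-153],0],[[-76,0,-174],0],[[-82,0,-187],0],[[-85,0,-193],0],[[-85,0,-194],0],[[-85,0,-194],0],[[-85,0,-194],0],[[-85,0,-194],0],[[-85,0,-194],0]]' 70 30
python3 - <<'E'
from h import *
print(get_obs()["gripper_width"],to([.4661,-.0174,.017]))
E
```

```text
t: 19.63
eef_pos: [0.4675, -0.0168, 0.1199]
tool_rot: [0.692, -0.691, 0.147, -0.148]
contact_force: [0.9, 0.7, -0.8]
gripper_width: 0.823
0.8228662491660231 [ -1.1 102.8  -1.1]
```

```bash
python3 -m jog '[[[0,15,0],0],[[0,35,0],0],[[-1,60,0],0],[[-1,80,0],0],[[-1,91,0],0],[[-1,98,0],0],[[-1,101,0],0],[[-1,102,0],0],[[-1,102,0],0],[[-1,102,0],0],[[-1,102,0],0]]'
python3 -m jog '[[[0,0,0],0],[[0,0,0],0],[[0,0,0],0],[[0,0,0],0],[[0,0,0],0],[[0,0,0],0],[[0,0,0],0],[[0,0,0],0]]' 48 30
```

```text
t: 20.55
eef_pos: [0.4664, -0.0171, 0.0186]
tool_rot: [0.692, -0.691, 0.148, -0.149]
contact_force: [-1.1, -0.1, 1.0]
gripper_width: 0.825
t: 21.22
eef_pos: [0.4663, -0.0171, 0.0188]
tool_rot: [0.692, -0.691, 0.148, -0.148]
contact_force: [-1.6, -0.5, 8.9]
gripper_width: 0.641
```

```bash
python3 -m jog '[[[0,-2,0],0],[[0,-6,0],0],[[0,-15,0],0],[[0,-33,0],0],[[0,-60,0],0],[[0,-85,0],0],[[0,-103,0],0],[[0,-111,0],0],[[0,-113,0],0],[[0,-113,0],0],[[0,-113,0],0],[[0,-113,0],0]]'
python3 - <<'E'
from h import *
c=save("scene","s11.png",(260,80,460,230),4); print(to([.4712,-.2819,.130]))
E
```

```text
t: 22.22
eef_pos: [0.4649, -0.0172, 0.1298]
tool_rot: [-0.691, 0.692, -0.149, 0.147]
contact_force: [1.0, 0.5, 0.6]
gripper_width: 0.643
[ 1.140e+02 -1.000e-01 -2.389e+02]
```

View pics/s11.png

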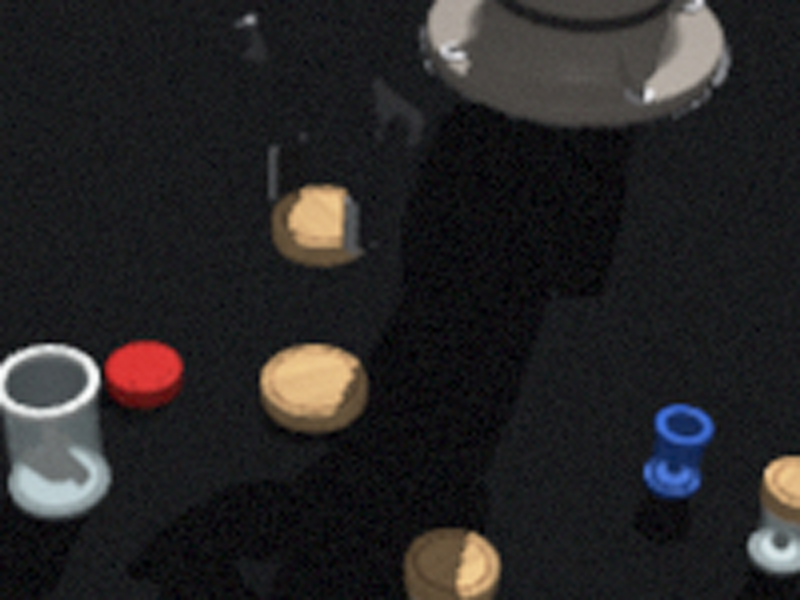

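```bash
python3 -m jog '[[[5,0,-10],0],[[14,0,-29],0],[[26,0,-54],0],[[38,0,-81],0],[[51,0,-108],0],[[64,0,-135],0],[[77,0,-162],0],[[89,0,-187],0],[[100,0,-209],0],[[107,0,-225],0],[[112,0,-234],0],[[114,0,-238],0],[[114,0,-239],0],[[114,0,-239],0],[[114,0,-239],0],[[114,0,-239],0],[[114,0,-239],0]]'
python3 - <<'E'
from h import *
save("scene","s12.png",(190,70,330,175),5); print(to([.4712,-.2819,.0788]))
P=heights(read_camera("top"))
print(layer(P,332,281,.0135))
E
```

```text
t: 23.68
eef_pos: [0.4722, -0.2809, 0.1309]
tool_rot: [0.692, -0.691, 0.148, -0.148]
contact_force: [0.0, 0.3, -0.2]
gripper_width: 0.645
[-0.5 52.1 -1.2]
((0.4670637547969818, -0.01948310062289238), 0.03270808234810829, np.float64(0.013926503888279429), 690)
```

View pics/s12.png

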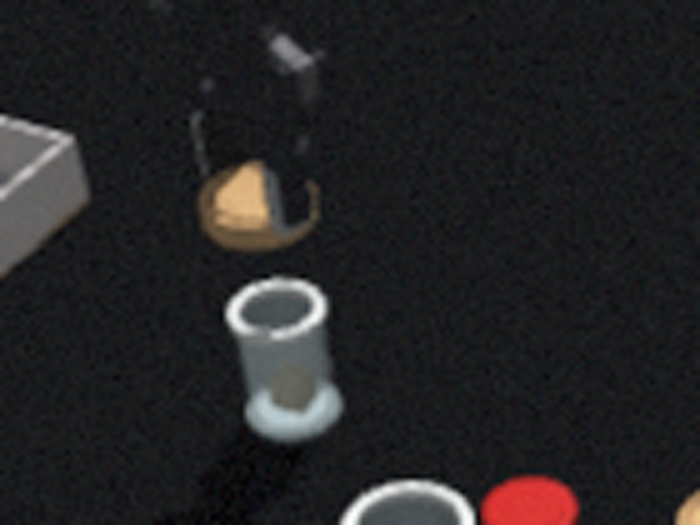

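```bash
python3 -m jog '[[[0,10,0],0],[[0,25,0],0],[[0,37,0],0],[[0,45,-1],0],[[0,50,-1],0],[[0,52,-1],0],[[0,53,-1],0],[[0,53,-1],0],[[0,53,-1],0],[[0,53,-1],0],[[0,53,-1],0]]'
python3 -m jog '[[[0,1,0],0],[[0,2,0],0],[[0,2,0],0],[[0,2,0],0],[[0,2,0],0]]'
```

```text
t: 24.7
eef_pos: [0.4718, -0.2829, 0.0783]
tool_rot: [-0.691, 0.691, -0.148, 0.148]
contact_force: [-0.3, -0.2, -0.1]
gripper_width: 0.646
t: 25.12
eef_pos: [0.4715, -0.2828, 0.0759]
tool_rot: [0.691, -0.691, 0.148, -0.148]
contact_force: [0.1, -0.6, -0.8]
gripper_width: 0.645
```

```bash
python3 -m jog '[[[0,0.5,0],0],[[0,1,0],0],[[0,1,0],0],[[0,1,0],0]]'
```

```text
t: 25.45
eef_pos: [0.4716, -0.2828, 0.075]
tool_rot: [0.691, -0.691, 0.148, -0.148]
contact_force: [-0.1, 0.9, 0.8]
gripper_width: 0.645
```

```bash
python3 -m jog '[[[0,0.5,0],0],[[0,0.5,0],0],[[0,0.5,0],0],[[0,0.5,0],0]]'
```

```text
t: 25.78
eef_pos: [0.4716, -0.2829, 0.0749]
tool_rot: [0.692, -0.691, 0.148, -0.148]
contact_force: [-1.7, 0.1, 6.0]
gripper_width: 0.646
```

```bash
python3 -m jog '[[[0,0.3,0],0],[[0,0.3,0],0],[[0,0.3,0],0],[[0,0.3,0],0]]'
```

```text
t: 26.12
eef_pos: [0.4717, -0.283, 0.0749]
tool_rot: [0.692, -0.691, 0.148, -0.148]
contact_force: [-2.0, 2.6, 9.3]
gripper_width: 0.648
```

```bash
python3 -m jog '[[[0,0,0],0],[[0,0,0],0],[[0,0,0],0],[[0,0,0],0],[[0,0,0],0],[[0,0,0],0],[[0,0,0],0]]' 70 30
python3 -m jog '[[[0,-3,0],0],[[0,-10,0],0],[[0,-25,0],0],[[0,-40,0],0],[[0,-50,0],0],[[0,-54,0],0],[[0,-55,0],0],[[0,-55,0],0],[[0,-55,0],0]]'
python3 - <<'E'
from h import *
print(to([.4670,-.0195,.13]));save("scene","s13.png",(190,70,330,175),5)
E
```

```text
t: 26.7
eef_pos: [0.4715, -0.2828, 0.074]
tool_rot: [-0.691, 0.691, -0.148, 0.148]
contact_force: [-0.8, -0.3, 0.7]
gripper_width: 0.818
t: 27.45
eef_pos: [0.4711, -0.2825, 0.1285]
tool_rot: [0.692, -0.691, 0.148, -0.148]
contact_force: [0.7, 0.1, 0.4]
gripper_width: 0.817
[-111.4   -1.3  238.3]
```

View pics/s13.png

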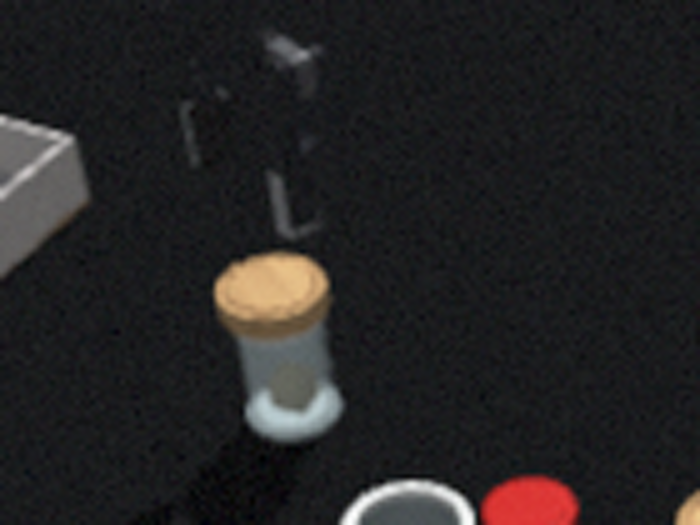

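Lid mid is seated. Last, lid_big.

```bash
python3 -m jog '[[[-9,0,20],0],[[-20,0,44],0],[[-33,0,72],0],[[-46,0,100],0],[[-59,0,127],0],[[-72,0,154],0],[[-84,0,180],0],[[-94,0,202],0],[[-102,0,219],0],[[-108,0,231],0],[[-111,0,237],0],[[-111,0,238],0],[[-111,0,238],0],[[-111,0,238],0],[[-111,0,238],0],[[-111,0,238],0]]' 80 30
python3 - <<'E'
from h import *
print(get_obs()["gripper_width"],to([.4670,-.0195,.003]))
E
```

```text
t: 28.83
eef_pos: [0.4677, -0.0213, 0.1291]
tool_rot: [-0.691, 0.691, -0.149, 0.149]
contact_force: [-0.5, -0.3, 0.8]
gripper_width: 0.942
0.9423269431462286 [ -1.3 126.1   1.4]
```

```bash
python3 -m jog '[[[0,15,0],0],[[0,40,0],0],[[-1,70,0],0],[[-1,95,0],0],[[-1,110,0],0],[[-1,118,0],0],[[-1,122,0],0],[[-1,125,0],0],[[-1,125,0],0],[[-1,125,0],0],[[-1,125,0],0]]'
python3 -m jog '[[[0,0,0],0],[[0,0,0],0],[[0,0,0],0],[[0,0,0],0],[[0,0,0],0],[[0,0,0],0],[[0,0,0],0],[[0,0,0],0]]' 57 30
```

```text
t: 29.75
eef_pos: [0.4675, -0.0198, 0.0049]
tool_rot: [0.692, -0.691, 0.147, -0.149]
contact_force: [0.0, -0.0, -0.1]
gripper_width: 0.94
t: 30.42
eef_pos: [0.4673, -0.0197, 0.005]
tool_rot: [0.692, -0.691, 0.148, -0.148]
contact_force: [-1.2, 0.1, 7.3]
gripper_width: 0.748
```

```bash
python3 -m jog '[[[0,-2,0],0],[[0,-6,0],0],[[0,-15,0],0],[[0,-33,0],0],[[0,-60,0],0],[[0,-87,0],0],[[0,-110,0],0],[[0,-125,0],0],[[0,-133,0],0],[[0,-135,0],0],[[0,-135,0],0],[[0,-135,0],0],[[0,-135,0],0]]'
python3 - <<'E'
from h import *
c=save("scene","s14.png",(260,80,460,230),4); print(to([.6002,-.126,.138]))
E
```

```text
t: 31.5
eef_pos: [0.4659, -0.0199, 0.1381]
tool_rot: [-0.691, 0.692, -0.149, 0.147]
contact_force: [0.5, 0.7, -0.7]
gripper_width: 0.742
[ 1.659e+02 -1.000e-01 -4.180e+01]
```

View pics/s14.png

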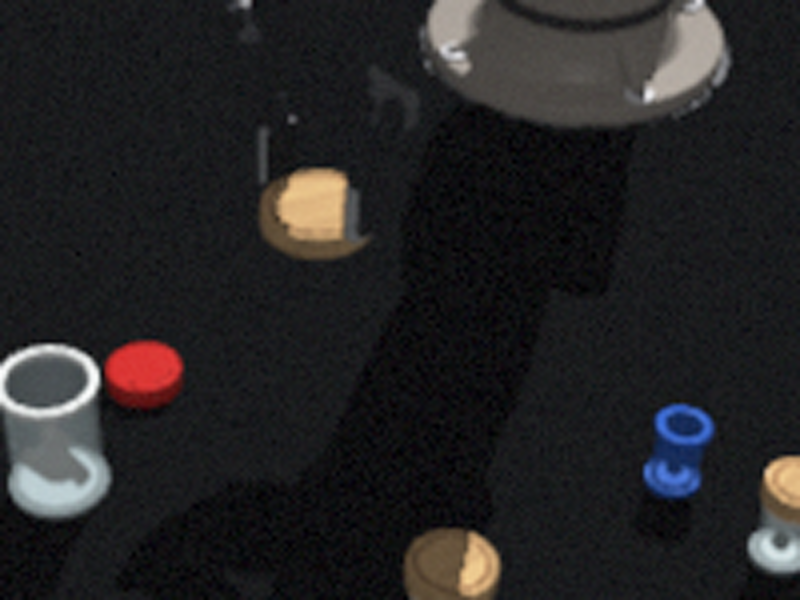

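```bash
python3 -m jog '[[[7,0,-2],0],[[20,0,-5],0],[[38,0,-10],0],[[59,0,-15],0],[[82,0,-21],0],[[104,0,-26],0],[[124,0,-31],0],[[142,0,-36],0],[[155,0,-39],0],[[163,0,-41],0],[[166,0,-42],0],[[166,0,-42],0],[[166,0,-42],0],[[166,0,-42],0],[[166,0,-42],0]]'
python3 - <<'E'
from h import *
save("scene","s15.png",(200,120,340,225),5); print(to([.6002,-.126,.093]))
E
```

```text
t: 32.8
eef_pos: [0.6005, -0.1254, 0.1391]
tool_rot: [0.692, -0.691, 0.148, -0.148]
contact_force: [0.1, 0.1, -0.8]
gripper_width: 0.745
[-0.2 46.2 -0.7]
```

View pics/s15.png

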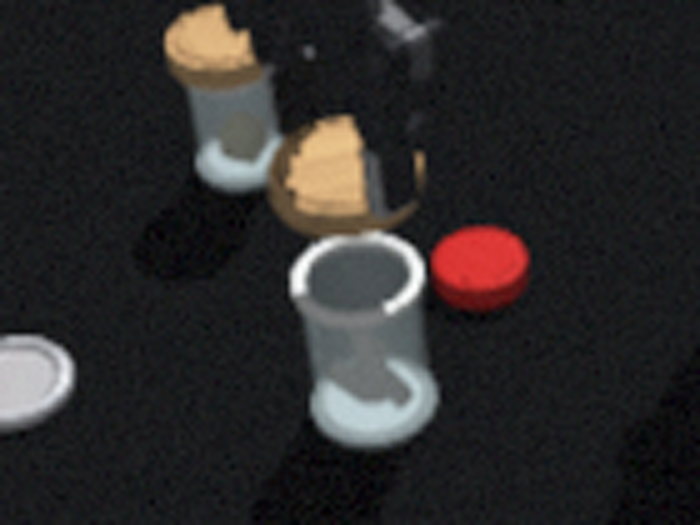

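```bash
python3 -m jog '[[[0,10,0],0],[[0,22,0],0],[[0,33,0],0],[[0,40,0],0],[[0,44,0],0],[[0,46,0],0],[[0,47,0],0],[[0,47,0],0],[[0,47,0],0],[[0,47,0],0],[[0,47,0],0]]'
python3 -m jog '[[[0,1,0],0],[[0,2,0],0],[[0,2,0],0],[[0,2,0],0],[[0,2,0],0]]'
```

```text
t: 33.77
eef_pos: [0.6013, -0.1262, 0.0925]
tool_rot: [0.691, -0.691, 0.148, -0.148]
contact_force: [0.1, 0.1, -1.0]
gripper_width: 0.744
t: 34.18
eef_pos: [0.601, -0.1261, 0.09]
tool_rot: [-0.691, 0.691, -0.148, 0.148]
contact_force: [0.0, -0.2, -1.2]
gripper_width: 0.746
```

```bash
python3 -m jog '[[[0,0.5,0],0],[[0,1,0],0],[[0,1,0],0],[[0,1,0],0]]'
```

```text
t: 34.52
eef_pos: [0.6012, -0.1261, 0.0893]
tool_rot: [0.691, -0.691, 0.148, -0.148]
contact_force: [-0.9, -0.0, 2.8]
gripper_width: 0.742
```

```bash
python3 -m jog '[[[0,0.5,0],0],[[0,0.5,0],0],[[0,0.5,0],0],[[0,0.5,0],0]]'
python3 -m jog '[[[0,0,0],0],[[0,0,0],0],[[0,0,0],0],[[0,0,0],0],[[0,0,0],0],[[0,0,0],0],[[0,0,0],0]]' 80 30
python3 -m jog '[[[0,-3,0],0],[[0,-10,0],0],[[0,-25,0],0],[[0,-40,0],0],[[0,-60,0],0],[[0,-80,0],0],[[0,-90,0],0],[[0,-90,0],0],[[0,-90,0],0],[[0,-90,0],0]]'
```

```text
t: 34.85
eef_pos: [0.6014, -0.1261, 0.0892]
tool_rot: [0.692, -0.691, 0.148, -0.148]
contact_force: [-0.5, 0.4, 5.1]
gripper_width: 0.744
t: 35.43
eef_pos: [0.601, -0.1261, 0.0885]
tool_rot: [-0.691, 0.691, -0.148, 0.148]
contact_force: [-0.6, -0.4, 0.7]
gripper_width: 0.94
t: 36.27
eef_pos: [0.6003, -0.1258, 0.1776]
tool_rot: [-0.691, 0.691, -0.149, 0.147]
contact_force: [-0.4, 0.4, 0.0]
gripper_width: 0.936
```

```bash
python3 -m jog '[[[-60,0,20],0],[[-90,0,40],0],[[-120,0,80],0],[[-120,0,120],0],[[-120,0,140],0],[[-120,0,140],0],[[-120,0,140],0],[[-120,0,140],0],[[-120,0,140],0],[[-120,0,140],0]]'
python3 - <<'E'
from h import *
save("scene","s16.png"); c=save("top","t16.png"); P=heights(c)
for n,(u,v),h in [("big",(386,218),.098),("mid",(460,280),.084),("small",(267,209),.072),("tiny",(196,274),.060)]:
    print(n,layer(P,u,v,h,25))
    w=P[v-25:v+26,u-25:u+26].reshape(-1,3);q=w[abs(w[:,2]-h)<.004]
    s=np.linalg.lstsq(np.c_[q[:,:2],np.ones(len(q))],q[:,2],rcond=None)[0]; print("tilt deg",np.degrees(s[:2]).round(2))
E
```

```text
t: 37.1
eef_pos: [0.5484, 0.0489, 0.1782]
tool_rot: [-0.691, 0.692, -0.149, 0.149]
contact_force: [-0.7, -0.5, -1.1]
gripper_width: 0.936
big ((0.6007623076438904, -0.1257016360759735), 0.033024441450834274, np.float64(0.09807230118712446), 798)
tilt deg [-0.2  -0.46]
mid ((0.47198253870010376, -0.2825254499912262), 0.028957804664969444, np.float64(0.08399326752907765), 633)
tilt deg [-0.24 -0.43]
small ((0.0, 0.0), 0.0, np.float64(nan), 0)
tilt deg [0. 0.]
tiny ((0.4802025258541107, 0.2725035548210144), 0.019434377551078796, np.float64(0.06006430487462), 263)
tilt deg [0.39 0.52]
  return _methods._mean(a, axis=axis, dtype=dtype,
  ret = ret.dtype.type(ret / rcount)
```

View pics/s16.png

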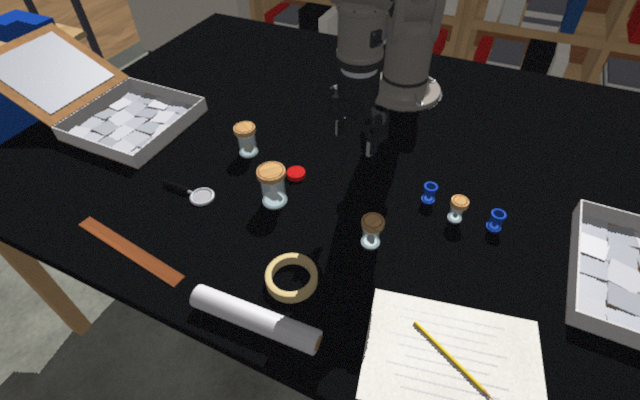

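View pics/t16.png

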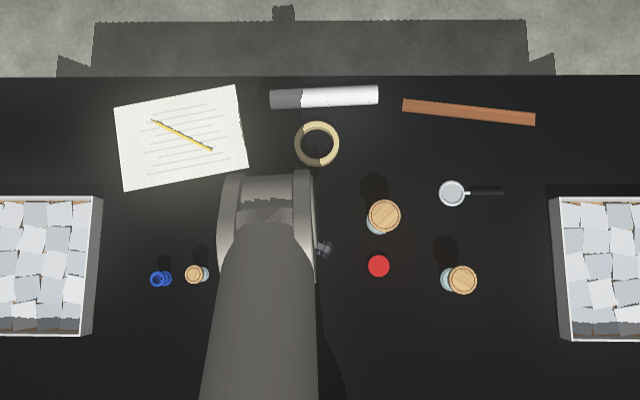

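Lids big, mid and tiny are flat and centred within about 1 mm. The arm hides jar small in the top view, so I'll move it aside to check.

```bash
python3 -m jog '[[[0,0,-20],0],[[0,0,-50],0],[[0,0,-80],0],[[0,0,-100],0],[[0,0,-110],0],[[0,0,-110],0],[[0,0,-110],0],[[0,0,-110],0]]'
python3 - <<'E'
from h import *
c=save("top","t17.png",(217,159,317,259),5); P=heights(c)
print(layer(P,267,209,.072,25)); print(get_obs()["contact_force"])
E
```

```text
t: 37.87
eef_pos: [0.5046, -0.0481, 0.1787]
tool_rot: [0.692, -0.691, 0.147, -0.148]
contact_force: [0.2, -0.0, 0.6]
gripper_width: 0.937
((0.6227132081985474, 0.12510932981967926), 0.02402852103114128, np.float64(0.07212660173867508), 386)
[ 0.3613307  -0.36570588  0.430459  ]
```

View pics/t17.png

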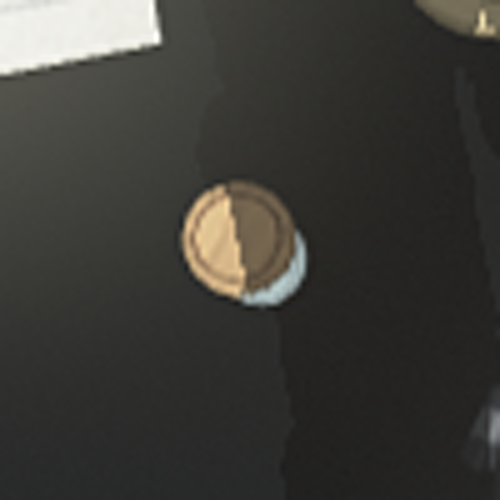

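Lid small sits centred (within about 1 mm) at the right height. Handing in.

```bash
python3 -c "
from station import *
print(hand_in())"
```

```text
the job is handed in; nothing more can be done
None
```

I took the stack apart from the top and set each lid on the jar of its own size: tiny, small, mid, then big. Each was lowered until it touched the rim (about 4–9 N) before I released it. I handed the job in at about 38 s, with the gripper clear of everything.

**Lid positions:** in the last depth images, all four lids are within about 1.2 mm of the jar centres I measured at the start. Their tops are at the expected heights: 98, 84, 72 and 60 mm. Big, mid and tiny are tilted by less than 1°. I did not measure the tilt of the small lid, but it looks flat in the pictures.

**Everything else:** the tape roll, hand lens, blue jars and red lid look unmoved in the final pictures. I judged these by eye and did not re-measure them.

**Failed checks:** two top-view readings failed because the arm was in the way. I repeated both with the arm moved aside, and they came out fine. No checks disagreed.

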